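# Lock the bearing slide with a ball-lock pin

### The job

Take the ball-lock pin out of its holder, squeezing the red thumb button in as you grip it, and put it down through the hole in the aluminium slide. Still keeping the button in and pressing only lightly (about 10 N), move the slide along with the pin to feel for the hidden hole in the steel strip beneath, and let the pin go fully home, its flange flat on the slide, before you let go so that the button springs out and the pin locks. Do not disturb the oil bottle, tape roll, dish and loose bearing near by.

Things in the scene. Friction and masses are not known exactly. Their poses are not given: they have to be found in the camera images.
- pin_grip (a point): Centre of the ball-lock pin's handle, on the pin's axis, z up along it. Loose pin, about 0.14 kg, upright in its holder. Black handle 22 (x) x 28 (y) x 28 (z) mm; red button 20 wide, 22 high stands 5 mm out of its +x face (27 mm over all, 22.5 pressed). Grip along x, one finger on the button, one on the -x face: that holds the button in (7.5 N needed; any grip of 20 N or more does)
- pin_flange (a point): Centre of the underside of the pin's flange, 28 mm below pin_grip: flange 34 mm across, 4 mm thick; above it a neck 16 mm across, 11 mm high, then the handle. The flange lies on the holder at first, on the slide when home
- pin_end (a point): Lower end of the pin, 68 mm below pin_grip, 40 mm below the flange. The shank is 12 mm across; its last 6 mm taper to 6.4 mm. Two locking balls, 8.5 mm above this end, stand out to 16.8 mm across when the button is out and lie flush when it is in
- thumb_button (a joint): How far the red thumb button is pushed in, m: 0 out (balls out, pin locked), 0.0045 fully in (balls flush). Sprung outward; with the balls inside a tight hole it cannot come fully out
- pin_holder: Fixed holder, origin at the centre of its underside: steel foot 100 x 80 x 6 mm with a grey block 60 (x) x 54 (y) mm on it, top 50 mm above the bench, with a 25 mm hole through the block in which the pin stands with play
- slide_base: Fixed slide fixture, origin at the centre of its underside: channel with blue walls, 116 (x) x 236 (y) mm, 46 mm high. The aluminium slide runs in it along its y axis. Under the slide, hidden, a flat steel strip that does not move: top 34 mm above the bench, 12 mm thick, one through hole of 13.5 mm for the pin, free space below it down to 8 mm above the bench
- slide_hole (a point): Mouth centre of the hole in the aluminium slide, on its top face, 49 mm above the bench; moves with the slide; y along the sliding, z up. Through hole of 14 mm, plate 14 mm thick, 1 mm above the strip. Slide 86 x 144 mm; a bearing 47 mm across is fixed on it 80 mm from the hole toward +y, top 18 mm above the slide. With the pin home, pin_grip is 28 mm above this point
- slide (a joint): Place of the slide along the fixture's y axis, m; 0 mid-travel, stops at -0.02 and +0.02. Takes 1 to 2 N to move, stays where left. Starts at +0.010 to +0.018; its hole comes over the strip's hidden hole at an unknown value from -0.010 to +0.006. With the pin in its hole it can be moved by the pin
- oil_bottle: Bystander: small brown dropper bottle 33 mm across, 102 mm high, origin at its foot
- tape_yellow: Bystander: roll of yellow tape 62 mm across, 18 mm high, origin under its centre
- parts_dish: Bystander: round dish of small parts 123 mm across, 26 mm high, origin under its centre
- bearing_a: Bystander: loose ball bearing 47 mm across, 14 mm high, origin under its centre
Things that resemble listed ones, but are neither listed nor needed, are in the scene too. What is shaped like the part that bears pin_grip but pink or white is not meant.

How it is judged:
By the outcome, as a careful person would: the job done as asked, in the order asked, and still so for the second after the job is handed in, with the robot touching nothing.
It also fails if it takes over 51 s, if anything falls off the work surface, if the arm or the gripper's body presses on something with over 40 N, if the wrist force passes 120 N, or if a joint passes its speed limit or range.

### The arm

A 7-joint arm with a two-finger parallel gripper is mounted at the origin on a cart in front of the work surface, level with it; the furniture and walls round the work are solid. World frame = base frame: x ahead of the robot, y to its left, z up, the work surface at z = 0. Lengths are in m, angles in rad, forces in N, time in s.
With the tool pointing down it reaches from about 0.35 to 0.9 m from the base axis. Payload 8.1 kg.
Tool frame: the origin (TCP) lies at the centre of the arm's flange, where the gripper is bolted on; the fingertips stand 178 mm ahead of it and the grasp point (between the pads) lies 159 mm ahead of it; z points along the fingers, y is the line along which they close (so a half turn about z gives the same grasp; the last joint's range is limited). The gripper opens to 92 mm and grips with 3 to 60 N. Pads are 19 mm wide; open, the fingers measure 130 mm over their backs; the gripper's body (75 mm by 190 mm) begins 47 mm behind the grasp point.
Start: joints at [1.123, 0.434, 0.025, 1.573, -0.012, 1.134, -0.075], TCP at [0.211, -0.588, 0.405] pointing down, gripper open.
Joint ranges: [-2.62, 2.62], [-0.44, 2.09], [-1.27, 1.32], [0.08, 2.57], [-1.32, 4.46], [0.12, 2], [-2.74, 2.74]. Speed limits (rad/s): [2.22, 2.22, 3.01, 3.01, 3.14, 3.14, 3.14].

### API

Orientations are given as a rotation vector (axis times angle).
In Python, from cell import arm gives the robot as it stands. The module is installed in compiled form; this text tells all that it offers.
- The arm moves only by the shell command python3 -m inch 'ROWS' [FORCE]. ROWS is text: rows parted by semicolons, each of 5 numbers parted by spaces: the shift along the tool's x, y, z in m, then the turn about the tool's z in rad, then the finger opening in m, from 0 to 0.0918. In form: x y z roll fingers; .... A call has 1 to 5 rows; each row is the pose to reach, as a shift and turn from the pose commanded when the call began, along the tool's axes at that moment; what a row does not reach only later rows make up. A row lasts 1/10 s, in which the tool goes at most 50 mm and 8.59 degrees, less where a joint would pass 70% of its speed; a pose out of reach is approached as far as the arm can. A call with a gripper value outside its range is refused whole. The fingers move at their own pace and stop on an object; FORCE is the grip in N (left out, the last holds). Time passes only in rows, so rows that repeat a pose let the fingers close. It gives the time, the measured TCP pose, the force, the opening and the grip force at its end, in the units of the state.
- arm.observe(): the state, without advancing time (a new reading comes with each control period).
- arm.get_image(name): name is "scene" or "side" or "wrist"; returns the picture (384x512x3 uint8, red, green, blue); there is no depth.
- arm.get_calibration(name): a dict with "intrinsics" (3x3 intrinsics, pixels), "pose" (4x4, takes a point from camera to world coordinates). Camera axes: x right, y up, looking along -z (the intrinsics and any distortion apply to the point x, -y, -z); pixel columns grow to the right and rows downward; lengths in m; the calibration is good to about 2 mm. A picture is of the moment at which its call begins: read the wrist's pose just before it. get_calibration takes no time and is no camera call; for the wrist camera it gives the pose at the moment of the call.
- arm.sign_off(): hands the job in; it is judged then, once.
Trained networks look in the newest picture that a camera, given by its name, has taken for a name from the list of things; names that differ only in an ending like _2 or _b are one class to them, and where a whole thing is asked for, a point or a joint stands for the part that bears it (a point fixed in the world has none). Each returns a list of dicts, best first, with "conf" (0 to 1); they miss things now and then, are a little off and sometimes report something else, mostly with a low value. They report only what shows in the picture. A call takes as long as a camera call. They do not tell look-alikes from the thing itself.
- arm.look_for(camera, query): "point" ([row, column] in pixels, amid what is visible of it).
- arm.silhouettes(camera, query): "region" (384x512 bool, what is visible of it) and "point" ([row, column] in pixels, amid what is visible of it).
- arm.place_of(camera, query): "point" ([row, column] in pixels: a listed point, or the origin of a listed thing).
The state is a dict: "clock": time; "joints": joint angles; "dq": joint speeds; "joint_efforts": joint torques, N m; "position": TCP position; "ee_rot": TCP orientation; "force": force on the tool from outside, world axes, zero at the start; "ft_torque": the same for the moment, N m; "width": opening from 0.0 (shut) to 1.0 (fully open); "gripper_force": force on a finger pad.
Only numpy, scipy, OpenCV 4.12 (cv2) and the standard library are available. Lean on these libraries where they do the work, as an engineer would, in place of code of your own. Each camera call takes 0.05 s, during which the arm holds its last target. There are 200 camera calls.

## Working session

There is one attempt and no reset: what is moved stays moved. The work goes in short steps, Python scripts to look and compute and a shell command to move; the robot and the scene stay as the last step left them, time stands still between calls to the robot, and variables do not carry over. Pictures are saved under pics/ and viewed, at most 10 in all, crops included, and the job is handed in when it is done.

```bash
mkdir -p pics
cat > h.py <<'E'
import numpy as np, cv2
from cell import arm
from scipy.spatial.transform import Rotation as R
def ray(cal,pt):
    K=np.array(cal["intrinsics"]);T=np.array(cal["pose"])
    d=np.linalg.inv(K)@np.array([pt[1],pt[0],1.]);d=np.array([d[0],-d[1],-d[2]])
    return T[:3,3],T[:3,:3]@d
def at_z(cal,pt,z):
    o,d=ray(cal,pt);return o+d*(z-o[2])/d[2]
def proj(cal,p):
    K=np.array(cal["intrinsics"]);T=np.array(cal["pose"])
    c=T[:3,:3].T@(np.array(p)-T[:3,3]);q=K@np.array([c[0],-c[1],-c[2]]);return q[1]/q[2],q[0]/q[2]
def tri(a,b):
    (o1,d1),(o2,d2)=a,b
    A=np.stack([d1,-d2],1);s=np.linalg.lstsq(A,o2-o1,rcond=None)[0]
    p,q=o1+d1*s[0],o2+d2*s[1];return (p+q)/2,np.linalg.norm(p-q)
def snap(name,f):
    im=arm.get_image(name);cv2.imwrite(f"pics/{f}.png",im[:,:,::-1]);return im
E
python3 - <<'E'
from h import *
ims=[]
for n in ["scene","side"]:
    im=snap(n,n+"0"); c=arm.get_calibration(n); ims.append(im)
    for q,z in [("pin_grip",.078),("pin_flange",.05),("pin_holder",0),("slide_base",0),("slide_hole",.049),("oil_bottle",0),("tape_yellow",0),("parts_dish",0),("bearing_a",0)]:
        for r in arm.place_of(n,q)[:3]:
            if r["conf"]>.2: print(n,q,round(r["conf"],2),np.round(r["point"]),np.round(at_z(c,r["point"],z),3))
print(arm.observe())
E
```

```text
scene pin_grip 0.76 [253. 245.] [0.488 0.178 0.078]
scene pin_grip 0.68 [262. 194.] [0.555 0.269 0.078]
scene pin_grip 0.67 [295. 256.] [0.401 0.236 0.078]
scene pin_flange 0.71 [267. 194.] [0.561 0.269 0.05 ]
scene pin_flange 0.71 [246. 239.] [0.528 0.159 0.05 ]
scene pin_flange 0.69 [309. 264.] [0.379 0.237 0.05 ]
scene pin_holder 0.63 [282. 200.] [ 0.549  0.268 -0.   ]
scene slide_base 0.8 [188. 320.] [ 0.525 -0.173 -0.   ]
scene slide_hole 0.59 [173. 325.] [ 0.524 -0.185  0.049]
scene oil_bottle 0.81 [188. 240.] [ 0.694 -0.016  0.   ]
scene tape_yellow 0.58 [172. 253.] [ 0.714 -0.092  0.   ]
scene parts_dish 0.6 [217. 205.] [0.688 0.126 0.   ]
scene bearing_a 0.68 [267. 298.] [0.406 0.083 0.   ]
side pin_grip 0.93 [247. 246.] [0.455 0.248 0.078]
side pin_grip 0.91 [241. 195.] [0.549 0.28  0.078]
side pin_grip 0.68 [275. 271.] [0.369 0.308 0.078]
side pin_flange 0.68 [277. 282.] [0.37  0.264 0.05 ]
side pin_flange 0.62 [240. 237.] [0.51 0.19 0.05]
side pin_flange 0.55 [250. 195.] [0.557 0.268 0.05 ]
side pin_holder 0.58 [273. 193.] [0.561 0.273 0.   ]
side pin_holder 0.3 [205. 217
[... 349 characters left out ...]
.   ]
{'clock': 1.0, 'joints': array([ 1.12341724,  0.43450309,  0.02497989,  1.57322501, -0.01160347,
        1.13405322, -0.075132  ]), 'dq': array([ 0.00095376,  0.00031253,  0.00027583, -0.00028829,  0.00197645,
        0.0004658 , -0.0003532 ]), 'joint_efforts': array([-1.34065627e-03, -6.67691588e+01,  9.84013304e-01, -3.14813089e+01,
       -6.05427870e-02,  3.30519432e-02,  1.97751507e-05]), 'position': array([ 0.21122351, -0.58821165,  0.40472999]), 'ee_rot': array([-3.09501240e+00, -5.38736663e-01,  1.77108883e-05]), 'force': array([ 0.46318891, -0.41502161, -0.57206951]), 'ft_torque': array([-0.06166735,  0.03407135,  0.01090215]), 'gripper_force': 0.0, 'width': 0.997740150649406}
```

View pics/scene0.png

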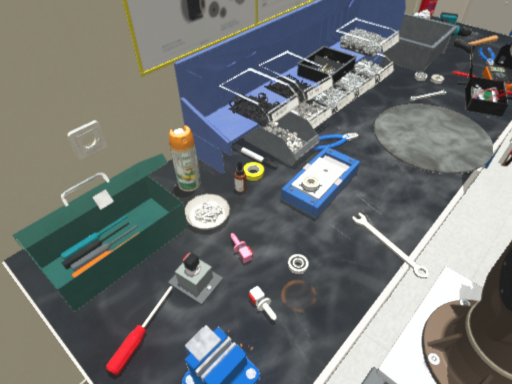

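View pics/side0.png

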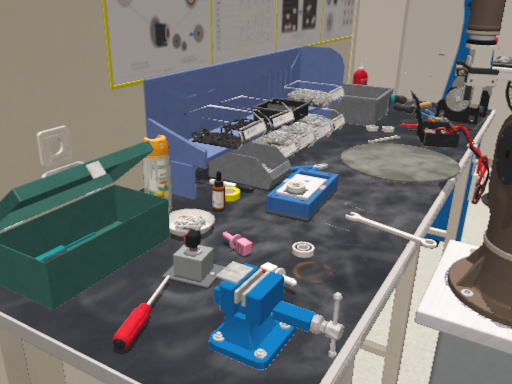

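The scene picture shows the dark pin in its grey holder at about row 265, col 192. Its red button is at about (257,185), and the pink and white look-alikes are at (247,240) and (300,262). The blue slide fixture is at about (185,320), and the side view agrees. I'll go over the slide first, since it's on the way.

```bash
python3 -m inch '0.38 -0.25 0 0 0.0918; 0.38 -0.25 0 0 0.0918; 0.38 -0.25 0 0 0.0918; 0.38 -0.25 0 0 0.0918; 0.38 -0.25 0 0 0.0918'; python3 -m inch '0.19 -0.125 0 0 0.0918; 0.19 -0.125 0 0 0.0918; 0.19 -0.125 0 0 0.0918; 0.19 -0.125 0 0 0.0918; 0.19 -0.125 0 0 0.0918'
python3 - <<'E'
from h import *
snap("wrist","w1"); c=arm.get_calibration("wrist"); print(np.round(c["pose"],3),arm.observe()["position"])
print(c["intrinsics"])
for q,z in [("slide_base",0),("slide_hole",.049)]:
    for r in arm.place_of("wrist",q)[:3]: print(q,r["conf"],r["point"],at_z(c,r["point"],z))
E
```

```text
clock: 1.5
position: [0.3622, -0.3866, 0.405]
ee_rot: [3.095, 0.538, 0.001]
force: [0.5, -0.7, 0.1]
width: 0.993
gripper_force: 0.0
clock: 2.0
position: [0.5001, -0.2022, 0.405]
ee_rot: [-3.093, -0.546, -0.003]
force: [0.4, 0.1, 0.2]
width: 0.996
gripper_force: 0.0
[[ 0.346  0.893  0.289  0.581]
 [-0.938  0.329  0.105 -0.17 ]
 [-0.001 -0.307  0.952  0.385]
 [ 0.     0.     0.     1.   ]] [ 0.50198134 -0.19926549  0.40502165]
[[282.61949469   0.         254.98845807]
 [  0.         282.61949469 196.90549033]
 [  0.           0.           1.        ]]
slide_base 0.93 [142.6, 246.9] [ 0.53276022 -0.17568378  0.        ]
slide_hole 0.81 [153.6, 262.7] [ 0.53322657 -0.19701219  0.049     ]
```

View pics/w1.png

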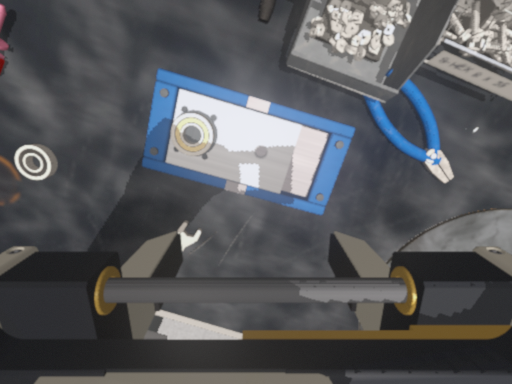

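The wrist view shows the fixture with the slide's hole at about (152,261) and the fixed bearing at about (133,193), so slide +y points toward image left. I'll work out the exact axis and move on to the pin.

```bash
python3 - <<'E'
from h import *
im=cv2.imread("pics/w1.png"); 
c=arm.get_calibration("wrist")
g=cv2.cvtColor(im,cv2.COLOR_BGR2GRAY)
print(g[143:162,252:272])
b=at_z(c,(133,193),.067);h=at_z(c,(152.3,261),.049);print(b,h,np.linalg.norm((b-h)[:2]),np.degrees(np.arctan2(*(b-h)[1::-1])))
# long walls of fixture by blue mask, top z=.046
hsv=cv2.cvtColor(im,cv2.COLOR_BGR2HSV);m=cv2.inRange(hsv,(100,150,80),(125,255,255));m[:,360:]=0;m[225:]=0
n,l,s,_=cv2.connectedComponentsWithStats(m);k=1+np.argmax(s[1:,4])
ct=np.argwhere(l==k)
P=np.array([at_z(c,p,.046)[:2] for p in ct]);r=cv2.minAreaRect((P*1000).astype(np.float32));print(r)
E
python3 -m inch '0.22 -0.44 0 0 0.0918; 0.22 -0.44 0 0 0.0918; 0.22 -0.44 0 0 0.0918; 0.22 -0.44 0 0 0.0918; 0.22 -0.44 0 0 0.0918'
python3 - <<'E'
from h import *
o=arm.observe();r=R.from_rotvec(o["ee_rot"]);print(r.inv().apply(np.array([.50,.235,.405])-o["position"]), o["position"],r.as_matrix())
E
```

```text
[[236 236 236 236 236 236 236 236 236 236 236 236 236 236 236 236 236 236
  236 236]
 [237 236 236 236 236 236 235 234 234 234 234 235 235 236 236 236 236 236
  236 236]
 [236 236 236 236 235 231 223 214 212 217 219 224 229 233 235 236 235 234
  234 233]
 [236 236 236 235 229 218 204 185 179 184 188 193 201 209 223 232 224 214
  214 223]
 [236 236 235 229 214 196 182 171 166 166 166 167 169 177 197 209 202 190
  191 201]
 [236 236 231 220 198 174 166 165 164 164 164 164 164 167 175 185 188 186
  185 187]
 [234 233 219 197 180 166 163 162 163 164 164 164 164 165 170 179 185 188
  187 186]
 [216 221 210 182 167 163 163 163 162 162 163 163 163 163 165 174 185 188
  189 187]
 [193 197 191 173 165 164 163 165 163 163 162 162 162 161 160 170 184 189
  189 189]
 [187 182 170 159 160 164 164 165 163 164 163 162 162 158 158 171 183 188
  188 188]
 [185 180 167 154 154 162 163 164 164 163 164 164 162 156 158 173 184 188
  189 188]
 [184 182 172 155 150 157 161 162 162 162 162 161 157 152 160 177 186 188
  187 189]
 [185 183 177 164 152 148 155 157 159 159 156 153 149 154 167 180 185 187
  187 
[... 391 characters left out ...]
186 186 185 185 184 184 183
  183 182]
 [189 189 190 190 189 190 189 188 188 188 187 187 187 186 186 185 185 185
  184 183]]
[ 0.52715827 -0.12156705  0.067     ] [ 0.53025655 -0.20073028  0.049     ] 0.07922383649519266 92.24128605641253
((530.8853149414062, -70.95065307617188), (31.194337844848633, 103.1613998413086), 80.15760040283203)
clock: 2.65
position: [0.5275, 0.0419, 0.405]
ee_rot: [3.095, 0.534, 0.001]
force: [1.4, -0.1, -0.0]
width: 0.998
gripper_force: 0.0
[ 0.03887892 -0.19115162 -0.00022769] [0.52746734 0.041878   0.40496046] [[ 9.42107164e-01  3.35311460e-01  5.62428658e-04]
 [ 3.35311853e-01 -9.42106768e-01 -8.94237553e-04]
 [ 2.30019745e-04  1.03105660e-03 -9.99999442e-01]]
```

```bash
python3 -m inch '0.02 -0.2 0.05 0 0.0918; 0.02 -0.2 0.05 0 0.0918; 0.02 -0.2 0.05 0 0.0918; 0.02 -0.2 0.05 0 0.0918; 0.02 -0.2 0.05 0 0.0918'
python3 - <<'E'
from h import *
c=arm.get_calibration("wrist");im=snap("wrist","w2");print(arm.observe()["position"])
for q,z in [("pin_grip",.078),("pin_flange",.05),("pin_holder",0)]:
    for r in arm.place_of("wrist",q)[:3]: print(q,r["conf"],r["point"],at_z(c,r["point"],z))
E
```

```text
clock: 3.15
position: [0.4766, 0.2412, 0.3538]
ee_rot: [-3.091, -0.548, 0.003]
force: [-0.4, -0.1, -0.0]
width: 1.001
gripper_force: 0.0
[0.47740368 0.23962867 0.35394286]
pin_grip 0.68 [230.4, 266.3] [0.4477995  0.21937682 0.078     ]
pin_grip 0.66 [172.0, 343.2] [0.5276243  0.17363976 0.078     ]
pin_grip 0.56 [98.1, 251.8] [0.55923981 0.27502511 0.078     ]
pin_flange 0.88 [101.3, 257.8] [0.55888178 0.26920249 0.05      ]
pin_flange 0.64 [154.7, 357.8] [0.54573269 0.15701796 0.05      ]
```

View pics/w2.png

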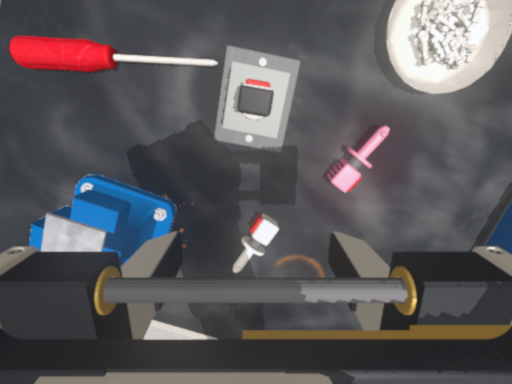

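The wrist view shows the black pin at about (98,255) with its red button just above it at (83,257), so pin +x points toward image up. I'll measure its yaw and the toolbox clearance.

Run:
```python
from h import *
c=arm.get_calibration("wrist");im=cv2.imread("pics/w2.png");o=arm.observe()
sub=im[60:140,215:305].astype(int)
def blob(m,name,z,off=(60,215)):
    n,l,s,ce=cv2.connectedComponentsWithStats(m.astype(np.uint8))
    k=1+np.argmax(s[1:,4]);pts=np.argwhere(l==k)+off
    P=np.array([at_z(c,p,z)[:2] for p in pts]);r=cv2.minAreaRect((P*1000).astype(np.float32))
    print(name,s[k],pts.mean(0),P.mean(0),r)
blob(sub.max(2)<75,"handle",.092)
blob((sub[:,:,2]>120)&(sub[:,:,1]<80),"button",.089)
big=im[40:155,210:305].astype(int)
blob((big.min(2)>90)&(big.max(2)-big.min(2)<40),"holder",.05,(40,210))
for p in [(262,194)]:
    cs=arm.get_calibration("scene");print(at_z(cs,(298,78),0),at_z(cs,(225,186),0),at_z(cs,(200,186),.08))
M=R.from_rotvec(o["ee_rot"]).as_matrix();print(o["position"],np.degrees(np.arctan2(M[1,:2],M[0,:2])),o["joints"])
cv2.imwrite("pics/c2.png",cv2.resize(im[40:160,200:310],None,fx=5,fy=5,interpolation=cv2.INTER_CUBIC))
```

```text
handle [0 6 1 1 1] [ 66. 215.] [0.57590832 0.30179388] ((575.9083251953125, 301.79388427734375), (0.0, 0.0), 0.0)Traceback (most recent call last):
  File "<stdin>", line 10, in <module>
  File "<stdin>", line 6, in blob
    return _wrapfunc(a, 'argmax', axis=axis, out=out, **kwds)
    return bound(*args, **kwds)
ValueError: attempt to get argmax of an empty sequence
```

Run:
```python
from h import *
im=cv2.imread("pics/w2.png");print(im.shape)
print(im[98,235:280].tolist());print(im[70:110,256].tolist())
cv2.imwrite("pics/c2.png",cv2.resize(im[40:160,200:310],None,fx=5,fy=5,interpolation=cv2.INTER_CUBIC))
```

```text
(384, 512, 3)
[[144, 148, 147], [143, 147, 146], [134, 137, 137], [106, 107, 109], [81, 81, 84], [88, 87, 90], [98, 97, 99], [104, 104, 107], [105, 105, 107], [105, 105, 106], [106, 106, 108], [106, 106, 109], [106, 106, 109], [107, 107, 109], [107, 108, 110], [109, 109, 111], [109, 109, 112], [109, 110, 112], [109, 109, 112], [110, 110, 113], [110, 111, 114], [112, 112, 115], [111, 111, 115], [112, 111, 114], [112, 112, 115], [113, 113, 116], [113, 114, 116], [114, 114, 117], [114, 115, 117], [115, 115, 118], [115, 115, 117], [115, 115, 118], [116, 116, 119], [116, 117, 119], [112, 112, 115], [100, 100, 102], [89, 90, 92], [112, 115, 116], [179, 183, 183], [207, 212, 212], [210, 215, 214], [209, 215, 214], [210, 215, 215], [210, 215, 214], [210, 215, 215]]
[[208, 213, 212], [207, 213, 212], [207, 213, 212], [207, 213, 211], [208, 213, 212], [208, 213, 212], [208, 212, 212], [208, 212, 212], [205, 210, 210], [173, 178, 199], [112, 118, 217], [85, 93, 240], [94, 102, 248], [97, 106, 247], [116, 121, 238], [192, 192, 231], [221, 221, 233], [187, 187, 195], [111, 112, 115], [102, 102, 105], [110, 110, 113], [113, 112, 115], [113, 113, 116], [113, 112, 115], [112, 112, 115], [112, 112, 114], [112, 112, 115], [111, 111, 114], [112, 112, 115], [111, 111, 114], [110, 110, 113], [110, 111, 113], [110, 110, 113], [109, 109, 112], [109, 110, 112], [110, 109, 111], [109, 109, 112], [108, 108, 111], [109, 109, 111], [108, 107, 110]]
```

View pics/c2.png

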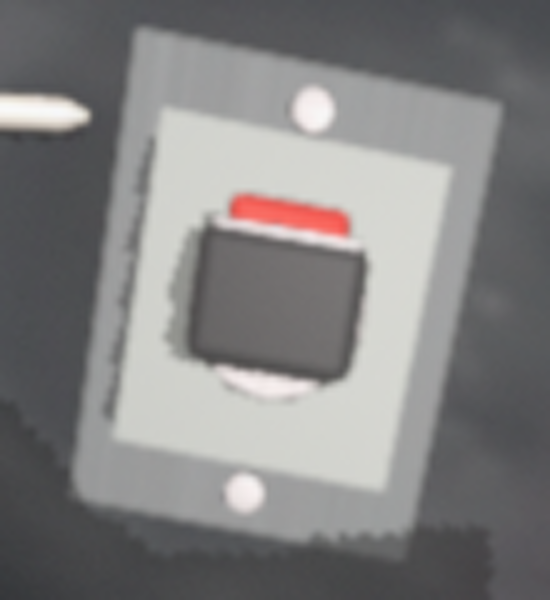

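The crop shows the black handle with the red button at its top edge, tilted a few degrees clockwise. The holder is turned a little more.

Run:
```python
from h import *
c=arm.get_calibration("wrist");o=arm.observe()
cr=lambda x,y:(40+y/5-.4,200+x/5-.4)
tl,tr,bl,br=[at_z(c,cr(*p),.092) for p in [(207,226),(366,248),(190,362),(352,382)]]
ctr=(tl+tr+bl+br)/4;print("handle",ctr,tr-tl,bl-tl)
ux=(tl+tr-bl-br);uy=(tl+bl-tr-br);print("yaw x",np.degrees(np.arctan2(ux[1],ux[0])),"yaw from y",np.degrees(np.arctan2(-uy[0],uy[1])))
b=[at_z(c,cr(*p),.05) for p in [(165,107),(452,168),(113,437),(382,492)]];print("block",sum(b)/4)
cs=arm.get_calibration("scene");print(at_z(cs,(298,78),0),at_z(cs,(225,186),0),at_z(cs,(200,186),.08))
M=R.from_rotvec(o["ee_rot"]).as_matrix();print(o["position"],np.degrees(np.arctan2(M[1,:2],M[0,:2])),o["joints"].round(3))
d=M.T@np.array([ctr[0]-o["position"][0],ctr[1]-o["position"][1],0]);print(d)
```

```text
handle [0.56225672 0.26328068 0.092     ] [ 0.00546193 -0.02514138  0.        ] [-0.02069067 -0.00405943  0.        ]
yaw x 12.712735373336416 yaw from y 12.557235328881664
block [0.56250003 0.26342663 0.05      ]
[0.7196563  0.47894096 0.        ] [0.70466287 0.17921693 0.        ] [0.70795219 0.1619599  0.08      ]
[0.47973725 0.23471196 0.3547717 ] [ 19.61051445 -70.38947527] [-0.28   0.367 -0.361  1.836  0.156  0.966 -1.936]
[ 8.73213567e-02  7.83953220e-04 -9.92385066e-06]
```

```bash
python3 -m inch '0.087 -0.005 0 0.15 0.0918; 0.087 -0.005 0 0.3 0.0918; 0.087 -0.005 0 0.45 0.0918; 0.087 -0.005 0 0.6 0.0918; 0.087 -0.005 0 0.75 0.0918'; python3 -m inch '0 0 0 0.15 0.0918; 0 0 0 0.3 0.0918; 0 0 0 0.45 0.0918; 0 0 0 0.6 0.0918; 0 0 0 0.75 0.0918';python3 -m inch '0 0 0 0.15 0.0918; 0 0 0 0.193 0.0918; 0 0 0.02 0.193 0.0918; 0 0 0.02 0.193 0.0918; 0 0 0.02 0.193 0.0918'
python3 - <<'E'
from h import *
c=arm.get_calibration("wrist");im=snap("wrist","w3");o=arm.observe()
M=R.from_rotvec(o["ee_rot"]).as_matrix();print(o["position"],np.degrees(np.arctan2(M[1,:2],M[0,:2])),o["joints"].round(3))
print(np.round(proj(c,(.56,.2685,.078))))
for q,z in [("pin_grip",.078),("pin_flange",.05)]:
    for r in arm.place_of("wrist",q)[:3]: print(q,r["conf"],r["point"],at_z(c,r["point"],z))
E
```

```text
clock: 3.85
position: [0.5606, 0.2679, 0.3549]
ee_rot: [3.073, -0.648, 0.001]
force: [-0.1, -0.4, -0.1]
width: 1.003
gripper_force: 0.0
clock: 4.35
position: [0.5604, 0.2669, 0.3542]
ee_rot: [2.746, -1.516, -0.007]
force: [0.9, -0.5, -3.0]
width: 1.001
gripper_force: 0.0
clock: 4.85
position: [0.5597, 0.2683, 0.3331]
ee_rot: [2.59, -1.763, -0.008]
force: [0.2, -1.0, 0.2]
width: 1.0
gripper_force: 0.0
[0.55983371 0.26855436 0.33355141] [ -68.45566562 -158.45553302] [-1.149  0.673  1.002  1.717 -0.623  1.116 -2.718]
[206. 251.]
pin_grip 0.96 [182.6, 388.3] [0.45727121 0.20581571 0.078     ]
pin_grip 0.88 [88.5, 334.1] [0.53513843 0.15467748 0.078     ]
pin_grip 0.6 [210.0, 248.7] [0.56074299 0.27330386 0.078     ]
pin_flange 0.98 [74.4, 315.6] [0.5484753  0.14617721 0.05      ]
pin_flange 0.87 [195.5, 409.8] [0.41498785 0.21149504 0.05      ]
pin_flange 0.68 [204.9, 253.1] [0.55508964 0.27664855 0.05      ]
```

View pics/w3.png

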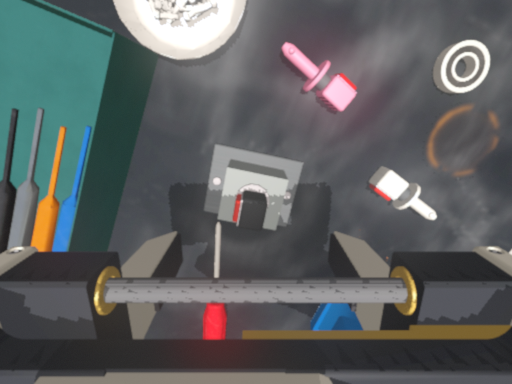

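The pin appears at about (209,252), where I predicted, with the red button on the image's left. Joint 7 hit its limit at this turn, so I'll roll back to the equivalent half-turn grasp.

```bash
for k in 1 ; do python3 -m inch '0 0 0 -0.15 0.0918; 0 0 0 -0.3 0.0918; 0 0 0 -0.45 0.0918; 0 0 0 -0.6 0.0918; 0 0 0 -0.75 0.0918'|sed -n 2,3p; python3 -m inch '0 0 0 -0.15 0.0918; 0 0 0 -0.3 0.0918; 0 0 0 -0.45 0.0918; 0 0 0 -0.6 0.0918; 0 0 0 -0.75 0.0918'|sed -n 2,3p; python3 -m inch '0 0 0 -0.15 0.0918; 0 0 0 -0.3 0.0918; 0 0 0 -0.45 0.0918; 0 0 0 -0.6 0.0918; 0 0 0 -0.75 0.0918'|sed -n 2,3p; done
python3 - <<'E'
from h import *
o=arm.observe()
M=R.from_rotvec(o["ee_rot"]).as_matrix();print(o["clock"],o["position"],np.degrees(np.arctan2(M[1,:2],M[0,:2])),o["joints"].round(3))
E
```

```text
position: [0.5595, 0.2695, 0.3336]
ee_rot: [3.063, -0.68, -0.011]
position: [0.5595, 0.2694, 0.3337]
ee_rot: [3.102, 0.489, -0.013]
position: [0.5595, 0.2694, 0.3337]
ee_rot: [-2.707, -1.591, 0.012]
6.5 [0.55951993 0.26937735 0.33374016] [ 60.87284083 -29.12900079] [-0.798  0.51   0.389  1.689 -0.224  0.995 -0.838]
```

```bash
python3 -m inch '0 0 0 -0.15 0.0918; 0 0 0 -0.3 0.0918; 0 0 0 -0.45 0.0918; 0 0 0 -0.6 0.0918; 0 0 0 -0.728 0.0918'|sed -n 2,3p;  python3 -m inch '0 0 0.03 0 0.0918; 0 0 0.03 0 0.0918;  0 0 0.03 0 0.0918'|sed -n 2,3p
python3 - <<'E'
from h import *
c=arm.get_calibration("wrist");im=snap("wrist","w4");o=arm.observe()
M=R.from_rotvec(o["ee_rot"]).as_matrix();print(o["clock"],o["position"],M.round(4),np.degrees(np.arctan2(M[1,:2],M[0,:2])),o["joints"].round(3))
for z in (.05,.078,.092):print(np.round(proj(c,(.56,.2685,z))))
cv2.imwrite("pics/c4.png",cv2.resize(im[150:310,190:330],None,fx=4,fy=4,interpolation=cv2.INTER_CUBIC)[:,:,::-1])
np.save("c4.npy",np.array(c["pose"]))
E
```

```text
position: [0.5596, 0.2693, 0.3338]
ee_rot: [-1.963, -2.448, 0.011]
position: [0.559, 0.2694, 0.3032]
ee_rot: [-1.97, -2.441, 0.014]
7.35 [0.55927059 0.26966892 0.30378311] [[-0.2117  0.9773 -0.008 ]
 [ 0.9773  0.2117 -0.0034]
 [-0.0016 -0.0086 -1.    ]] [102.22168768  12.22089633] [-0.669  0.527  0.196  1.707 -0.124  0.928 -0.21 ]
[206. 259.]
[219. 259.]
[226. 259.]
```

View pics/c4.png

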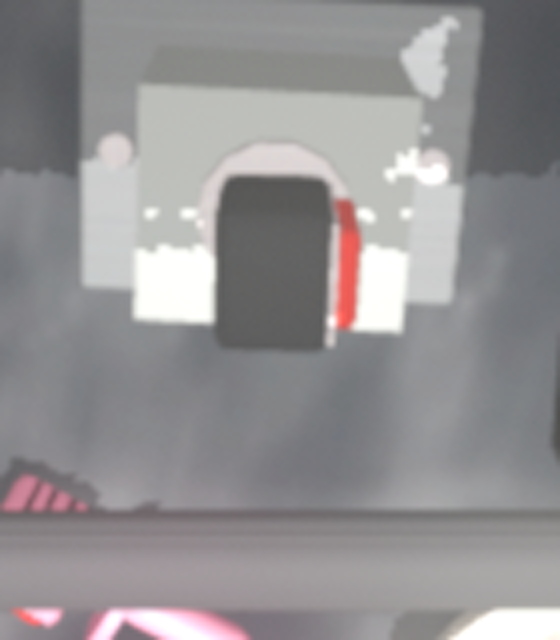

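The crop shows the handle's top face centred at about full-image (219,258), with the button on the image's right.

Run:
```python
from h import *
c=arm.get_calibration("wrist");c["pose"]=np.load("c4.npy");o=arm.observe()
cr=lambda x,y:(150+y/4-.4,190+x/4-.4)
q=[at_z(c,cr(*p),.092) for p in [(219,206),(330,206),(216,348),(326,349)]];ctr=sum(q)/4
b=[at_z(c,cr(*p),.05) for p in [(138,86),(421,97),(134,322),(403,332)]];bc=sum(b)/4
u=q[1]-q[0];print(ctr,bc,np.degrees(np.arctan2(u[1],u[0])),np.degrees(np.arctan2(*(b[1]-b[0])[1::-1])))
M=R.from_rotvec(o["ee_rot"]).as_matrix()
t=np.array([ctr[0],ctr[1],.078]);print("shift",M.T@(t-o["position"])-[0,0,.159])
```

```text
[0.55778596 0.27356187 0.092     ] [0.55841312 0.2715276  0.05      ] 12.416448839088172 10.068547829041195
shift [0.00448244 0.00131036 0.06677326]
```

```bash
python3 -m inch '0.004 0.001 0.03 0 0.0918; 0.004 0.001 0.05 0 0.0918; 0.004 0.001 0.062 0 0.0918; 0.004 0.001 0.066 0 0.0918; 0.004 0.001 0.066 0 0.0918' 40; python3 -m inch '0 0 0 0 0.015; 0 0 0 0 0.015; 0 0 0 0 0.015; 0 0 0 0 0.015; 0 0 0 0 0.015' 40
```

```text
clock: 7.85
position: [0.5586, 0.2738, 0.237]
ee_rot: [-1.969, -2.443, 0.013]
force: [-1.0, 0.2, 0.6]
width: 1.001
gripper_force: 0.0
clock: 8.35
position: [0.5584, 0.2738, 0.2368]
ee_rot: [-1.968, -2.443, 0.013]
force: [0.0, 0.1, -0.1]
width: 0.611
gripper_force: 0.0
```

```bash
python3 -m inch '0 0 0 0 0.015; 0 0 0 0 0.015; 0 0 0 0 0.015; 0 0 0 0 0.015; 0 0 0 0 0.015' 40;python3 -m inch '0 0 0 0 0.015; 0 0 0 0 0.015; 0 0 0 0 0.015' 40
```

```text
clock: 8.85
position: [0.5582, 0.2738, 0.2367]
ee_rot: [-1.968, -2.442, 0.014]
force: [-1.7, 0.4, 1.8]
width: 0.236
gripper_force: 40.0
clock: 9.15
position: [0.5582, 0.2738, 0.2367]
ee_rot: [-1.968, -2.442, 0.014]
force: [-2.2, -0.7, 4.2]
width: 0.238
gripper_force: 40.0
```

```bash
python3 -m inch '0 0 -0.03 0 0.015; 0 0 -0.08 0 0.015; 0 0 -0.12 0 0.015; -0.05 -0.012 -0.12 0 0.015; -0.1 -0.03 -0.12 0 0.015' 40;python3 -m inch '-0.24 -0.07 0 0 0.015; -0.24 -0.07 0 0 0.015; -0.24 -0.07 0 0 0.015; -0.24 -0.07 0 0 0.015; -0.24 -0.07 0 0 0.015' 40; python3 -m inch '-0.08 -0.02 0 0 0.015; -0.08 -0.02 0 0 0.015; -0.08 -0.02 0 0 0.015; -0.08 -0.02 0 0 0.015; -0.08 -0.02 0 0 0.015' 40
python3 - <<'E'
from h import *
c=arm.get_calibration("wrist");im=snap("wrist","w5");o=arm.observe();np.save("c5.npy",np.array(c["pose"]))
M=R.from_rotvec(o["ee_rot"]).as_matrix();print(o["clock"],o["position"],M.round(4),o["joints"].round(3))
for r in arm.place_of("wrist","slide_hole")[:3]: print(r["conf"],r["point"],at_z(c,r["point"],.049))
for r in arm.place_of("wrist","pin_end")[:3]: print("end",r["conf"],r["point"])
print(proj(c,o["position"]+M@[0,0,.227]),proj(c,(.532,-.198,.049)))
E
```

```text
clock: 9.65
position: [0.5524, 0.1749, 0.3582]
ee_rot: [-1.965, -2.447, 0.008]
force: [0.2, -0.9, -1.9]
width: 0.237
gripper_force: 40.0
clock: 10.15
position: [0.5341, -0.0767, 0.358]
ee_rot: [-1.968, -2.443, 0.013]
force: [1.1, 0.2, -1.3]
width: 0.236
gripper_force: 40.0
clock: 10.65
position: [0.5323, -0.1558, 0.3581]
ee_rot: [-1.966, -2.444, 0.013]
force: [0.1, 0.8, -0.9]
width: 0.237
gripper_force: 40.0
10.7 [ 0.53235299 -0.15557372  0.35813088] [[-2.149e-01  9.766e-01 -9.300e-03]
 [ 9.766e-01  2.148e-01 -3.000e-03]
 [-9.000e-04 -9.800e-03 -1.000e+00]] [-0.05   0.373  0.317  1.823 -0.131  0.975  0.538]
0.9 [222.1, 249.1] [ 0.53112887 -0.19670488  0.049     ]
end 0.81 [221.2, 254.9]
end 0.56 [222.4, 247.5]
(np.float64(216.9046430485061), np.float64(255.44790713450064)) (np.float64(223.3080836879218), np.float64(249.62474776866802))
```

View pics/w5.png

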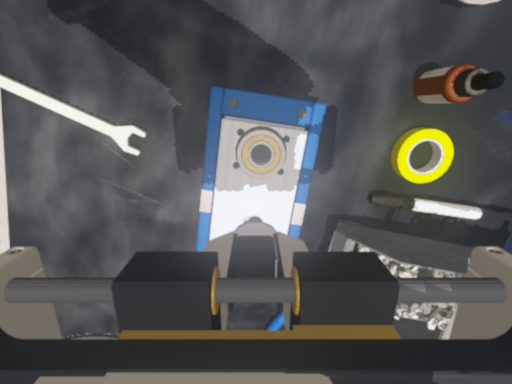

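The picture shows the pin end at about (219,254) covering the hole. The slide's bearing is at about (153,261), with the slide's far corners at (116,222) and (128,308). I'll get the hole from the bearing and the slide's axis.

Run:
```python
from h import *
c=arm.get_calibration("wrist");c["pose"]=np.load("c5.npy")
im=cv2.imread("pics/w5.png")
g=cv2.GaussianBlur(cv2.cvtColor(im,cv2.COLOR_BGR2GRAY),(3,3),0)
b=at_z(c,(153,261),.067)
l=at_z(c,(116.5,222),.049);r=at_z(c,(128,307.5),.049);u=l-r
y=np.array([u[1],-u[0],0])/np.linalg.norm(u); y*=np.sign(y[1])
print(b,l,r,np.linalg.norm(u),"yaw y",np.degrees(np.arctan2(y[1],y[0])),"hole",b-.08*y, "center line", ((l+r)/2-b))
cv2.imwrite("pics/c5.png",cv2.resize(im[80:280,190:340],None,fx=3,fy=3,interpolation=cv2.INTER_CUBIC))
```

```text
[ 0.52627192 -0.11617038  0.067     ] [ 0.4815955  -0.09215851  0.049     ] [ 0.56675942 -0.0847273   0.049     ] 0.08548752148520214 yaw y 94.98686721293097 hole [ 0.53322611 -0.19586755  0.067     ] center line [-0.00209446  0.02772748 -0.018     ]
```

View pics/c5.png

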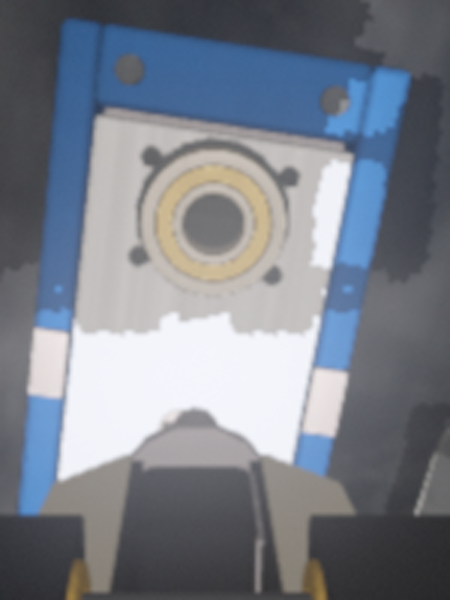

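```bash
python3 -m inch '-0.0396 -0.007 0.02 0 0.015; -0.0396 -0.007 0.05 0 0.015; -0.0396 -0.007 0.072 0 0.015; -0.0396 -0.007 0.076 0 0.015; -0.0396 -0.007 0.076 0 0.015' 40
python3 - <<'E'
from h import *
o=arm.observe();M=R.from_rotvec(o["ee_rot"]).as_matrix();print(o["position"]+M@[0,0,.227])
ims=[]
for n,s in(("scene",(110,240,260,400)),("side",(130,250,230,370))):
    c=arm.get_calibration(n);im=snap(n,n+"6");print(n,proj(c,o["position"]+M@[0,0,.227]),proj(c,(.532,-.1965,.049)))
    im=im[s[0]:s[1],s[2]:s[3],::-1];ims.append(cv2.resize(im,(400,400),interpolation=cv2.INTER_CUBIC))
cv2.imwrite("pics/c6.png",np.hstack(ims))
E
```

```text
clock: 11.3
position: [0.5331, -0.1968, 0.2823]
ee_rot: [-1.966, -2.443, 0.014]
force: [0.2, -0.2, -2.8]
width: 0.236
gripper_force: 40.0
[ 0.53077992 -0.19755616  0.0553079 ]
scene (np.float64(168.50872123713512), np.float64(326.02900361736755)) (np.float64(170.16251472587285), np.float64(325.1628003096265))
side (np.float64(178.24607821783175), np.float64(307.75894986643397)) (np.float64(180.47351842654604), np.float64(307.0360601202139))
```

View pics/c6.png

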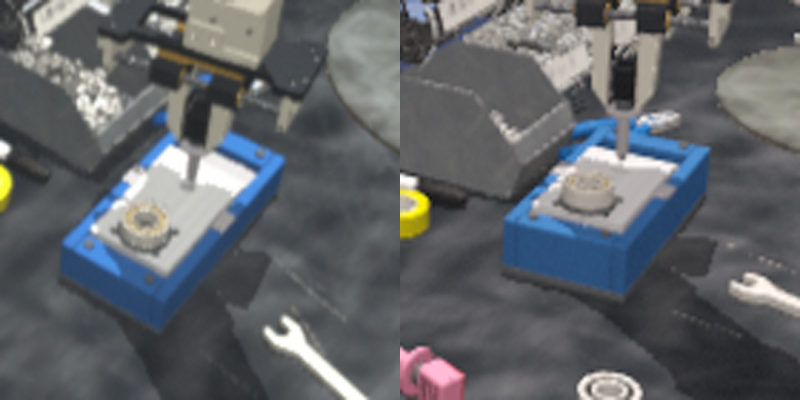

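Both crops show the pin tip just over the slide's hole, at scene crop (187,185). I'll go down gently.

```bash
python3 -m inch '0.001 0.001 0 0 0.015; 0.001 0.001 0.003 0 0.015; 0.001 0.001 0.006 0 0.015; 0.001 0.001 0.009 0 0.015; 0.001 0.001 0.009 0 0.015' 40
```

```text
clock: 11.9
position: [0.5335, -0.1964, 0.2731]
ee_rot: [-1.968, -2.442, 0.014]
force: [0.5, -0.4, -1.6]
width: 0.236
gripper_force: 40.0
```

```bash
python3 -m inch '0 0 0.002 0 0.015; 0 0 0.004 0 0.015; 0 0 0.006 0 0.015; 0 0 0.006 0 0.015' 40
```

```text
clock: 12.3
position: [0.5336, -0.1962, 0.2672]
ee_rot: [-1.968, -2.443, 0.013]
force: [0.3, 1.0, -2.7]
width: 0.238
gripper_force: 40.0
```

```bash
python3 -m inch '0 0 0.002 0 0.015; 0 0 0.004 0 0.015; 0 0 0.005 0 0.015; 0 0 0.005 0 0.015' 40; python3 -m inch '0 0 0.001 0 0.015; 0 0 0.001 0 0.015' 40;python3 -m inch '0 0 0.001 0 0.015; 0 0 0.001 0 0.015' 40
```

```text
clock: 12.7
position: [0.5336, -0.1964, 0.2624]
ee_rot: [-1.968, -2.443, 0.013]
force: [1.1, 1.8, -2.3]
width: 0.234
gripper_force: 40.0
clock: 12.9
position: [0.5336, -0.1965, 0.2615]
ee_rot: [-1.968, -2.443, 0.013]
force: [1.5, 1.0, -2.1]
width: 0.233
gripper_force: 40.0
clock: 13.1
position: [0.5336, -0.1965, 0.2605]
ee_rot: [-1.968, -2.443, 0.013]
force: [-0.1, 1.2, -1.8]
width: 0.235
gripper_force: 40.0
```

```bash
python3 -m inch '0 0 0.001 0 0.015; 0 0 0.001 0 0.015' 40;python3 -m inch '0 0 0.001 0 0.015; 0 0 0.001 0 0.015' 40
```

```text
clock: 13.3
position: [0.5336, -0.1966, 0.2603]
ee_rot: [-1.969, -2.443, 0.013]
force: [-1.2, 2.1, 7.9]
width: 0.237
gripper_force: 40.0
clock: 13.5
position: [0.5336, -0.1967, 0.2601]
ee_rot: [-1.969, -2.443, 0.012]
force: [-3.6, 3.5, 17.2]
width: 0.236
gripper_force: 40.0
```

```bash
python3 -m inch '0 0 -0.0007 0 0.015; -0.001 -0.0001 -0.0007 0 0.015; -0.002 -0.0003 -0.0007 0 0.015; -0.003 -0.0004 -0.0007 0 0.015' 40
```

```text
clock: 13.9
position: [0.534, -0.1985, 0.2602]
ee_rot: [-1.967, -2.443, 0.011]
force: [-0.9, 5.4, 12.4]
width: 0.24
gripper_force: 40.0
```

```bash
python3 -m inch '-0.001 -0.0001 0 0 0.015; -0.002 -0.0003 0 0 0.015;-0.003 -0.0004 0 0 0.015' 40
```

```text
clock: 14.2
position: [0.5345, -0.2024, 0.2603]
ee_rot: [-1.969, -2.444, 0.011]
force: [-0.6, 3.6, 7.5]
width: 0.237
gripper_force: 40.0
```

```bash
python3 -m inch '-0.001 -0.0001 0.0001 0 0.015; -0.002 -0.0003 0.0001 0 0.015;-0.003 -0.0004 0.0001 0 0.015' 40
```

```text
clock: 14.5
position: [0.5348, -0.2057, 0.2603]
ee_rot: [-1.969, -2.444, 0.012]
force: [-0.3, 2.7, 9.3]
width: 0.235
gripper_force: 40.0
```

```bash
python3 -m inch '-0.001 -0.0001 0 0 0.015; -0.002 -0.0003 0 0 0.015;-0.003 -0.0004 0 0 0.015' 40
```

```text
clock: 14.8
position: [0.535, -0.2088, 0.2601]
ee_rot: [-1.969, -2.444, 0.012]
force: [0.6, 1.8, 5.6]
width: 0.239
gripper_force: 40.0
```

```bash
python3 -m inch '-0.001 -0.0001 0.0002 0 0.015; -0.002 -0.0003 0.0002 0 0.015' 40
```

```text
clock: 15.0
position: [0.5349, -0.2108, 0.2595]
ee_rot: [-1.969, -2.443, 0.013]
force: [0.6, 0.8, -2.1]
width: 0.239
gripper_force: 40.0
```

```bash
python3 -m inch '-0.001 -0.0001 0 0 0.015; -0.002 -0.0003 0 0 0.015' 40
```

```text
clock: 15.2
position: [0.5347, -0.2125, 0.2588]
ee_rot: [-1.968, -2.442, 0.013]
force: [1.4, 2.4, -1.4]
width: 0.236
gripper_force: 40.0
```

```bash
python3 -m inch '-0.0005 -0.0001 0.001 0 0.015; -0.0012 -0.0002 0.002 0 0.015; -0.0012 -0.0002 0.003 0 0.015' 40
```

```text
clock: 15.5
position: [0.5348, -0.2139, 0.2558]
ee_rot: [-1.968, -2.442, 0.014]
force: [0.3, -0.0, -1.4]
width: 0.236
gripper_force: 40.0
```

```bash
python3 -m inch '0 0 0.001 0 0.015; 0 0 0.002 0 0.015' 40
```

```text
clock: 15.7
position: [0.5348, -0.2139, 0.2538]
ee_rot: [-1.968, -2.442, 0.014]
force: [0.2, 0.3, -1.6]
width: 0.238
gripper_force: 40.0
```

```bash
python3 -m inch '0 0 0.002 0 0.015; 0 0 0.004 0 0.015; 0 0 0.006 0 0.015' 40
```

```text
clock: 16.0
position: [0.5348, -0.2139, 0.2479]
ee_rot: [-1.968, -2.443, 0.013]
force: [1.1, 0.3, -1.2]
width: 0.241
gripper_force: 40.0
```

```bash
python3 -m inch '0 0 0.002 0 0.015; 0 0 0.004 0 0.015; 0 0 0.006 0 0.015' 40
```

```text
clock: 16.3
position: [0.5348, -0.2139, 0.2419]
ee_rot: [-1.968, -2.443, 0.013]
force: [1.0, 0.2, -0.3]
width: 0.233
gripper_force: 40.0
```

```bash
python3 -m inch '0 0 0.002 0 0.015; 0 0 0.004 0 0.015; 0 0 0.005 0 0.015; 0 0 0.005 0 0.015' 40
```

```text
clock: 16.7
position: [0.5347, -0.2139, 0.2368]
ee_rot: [-1.968, -2.443, 0.013]
force: [2.8, -0.4, -3.3]
width: 0.234
gripper_force: 40.0
```

Smooth so far, with about 1.4 mm left.

```bash
python3 -m inch '0 0 0.001 0 0.015; 0 0 0.001 0 0.015' 40; python3 -m inch '0 0 0.0007 0 0.015; 0 0 0.0007 0 0.015' 40
```

```text
clock: 16.9
position: [0.5347, -0.2139, 0.236]
ee_rot: [-1.968, -2.443, 0.013]
force: [1.0, 0.1, -1.6]
width: 0.239
gripper_force: 40.0
clock: 17.1
position: [0.5347, -0.214, 0.2357]
ee_rot: [-1.969, -2.443, 0.013]
force: [0.4, 0.3, 3.4]
width: 0.234
gripper_force: 40.0
```

```bash
python3 -m inch '0 0 0.0005 0 0.015; 0 0 0.0005 0 0.015' 40; python3 -m inch '0 0 0.0002 0 0.015; 0 0 0.0002 0 0.015' 40
```

```text
clock: 17.3
position: [0.5346, -0.2141, 0.2356]
ee_rot: [-1.969, -2.443, 0.013]
force: [-2.6, 1.3, 10.1]
width: 0.242
gripper_force: 40.0
clock: 17.5
position: [0.5346, -0.2141, 0.2356]
ee_rot: [-1.969, -2.443, 0.013]
force: [-1.9, 1.5, 11.2]
width: 0.24
gripper_force: 40.0
```

Seated firmly at the expected height, so I'll release.

```bash
python3 -m inch '0 0 0 0 0.07; 0 0 0 0 0.07; 0 0 0 0 0.07; 0 0 0 0 0.07; 0 0 0 0 0.07';python3 -m inch '0 0 0 0 0.07; 0 0 -0.02 0 0.07; 0 0 -0.06 0 0.07; 0 0 -0.1 0 0.07; 0 0 -0.11 0 0.07'; python3 -m inch '0.02 0 0 0 0.07; 0.02 0 0 0 0.07; 0.02 0 0 0 0.07'
python3 - <<'E'
from h import *
c=arm.get_calibration("wrist");im=snap("wrist","w7")
for q,z in(("pin_grip",.077),("pin_flange",.049)):
    for r in arm.place_of("wrist",q)[:2]: print(q,r["conf"],at_z(c,r["point"],z))
p=[int(v) for v in proj(c,(.532,-.2145,.077))]
a=cv2.resize(im[p[0]-60:p[0]+60,p[1]-60:p[1]+60],(400,400),interpolation=cv2.INTER_CUBIC)
s=snap("side","side7");b=cv2.resize(s[130:230,250:350],(400,400),interpolation=cv2.INTER_CUBIC)
cv2.imwrite("pics/c7.png",np.hstack([a,b])[:,:,::-1])
E
```

```text
clock: 18.0
position: [0.5343, -0.214, 0.2343]
ee_rot: [-1.968, -2.442, 0.014]
force: [-0.2, 0.3, -0.6]
width: 0.622
gripper_force: 0.0
clock: 18.5
position: [0.5365, -0.2142, 0.3488]
ee_rot: [1.971, 2.445, -0.01]
force: [0.5, -1.4, 0.4]
width: 0.763
gripper_force: 0.0
clock: 18.8
position: [0.5312, -0.1937, 0.3441]
ee_rot: [-1.966, -2.443, 0.014]
force: [-0.5, -0.3, -0.2]
width: 0.761
gripper_force: 0.0
pin_grip 0.72 [ 0.52906309 -0.21484222  0.077     ]
pin_flange 0.83 [ 0.53460862 -0.21947093  0.049     ]
```

View pics/c7.png

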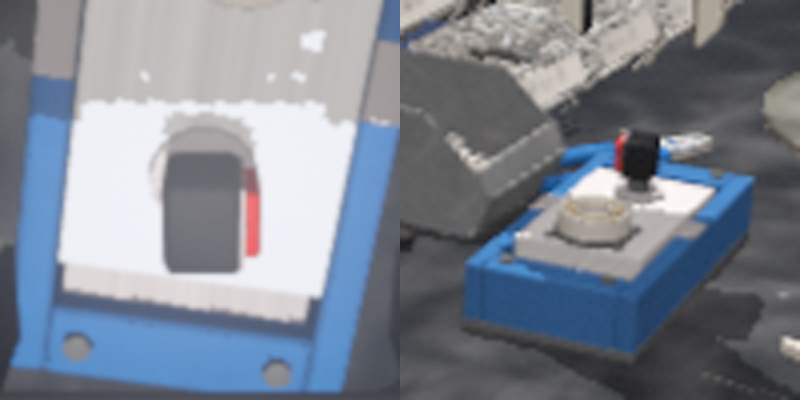

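The crops show the pin upright with its flange flat on the slide and the red button out at crop (205,250). Nothing is touching it, so I'm handing in.

```bash
python3 -c "
from cell import arm
print(arm.sign_off())"
```

```text
the job is handed in; nothing more can be done
None
```

I handed the job in at about 19 s: the pin is home in the hidden hole, its flange sits flat on the slide in the last pictures with the button out, and I steered clear of the bystanders but did not check them again afterwards.

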